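# Load a sample tube and hold its carrier home in the bench reader

### The arm

A 7-joint arm with a two-finger parallel gripper is mounted at the origin on a cart in front of the work surface, level with it; the furniture and walls round the work are solid. World frame = base frame: x ahead of the robot, y to its left, z up, the work surface at z = 0. Lengths are in m, angles in rad, forces in N, time in s.
With the tool pointing down it reaches from about 0.4 to 0.875 m from the base axis. Payload 19.3 kg.
Tool frame: the origin (TCP) lies at the very end of the fingers, on their centre line; the grasp point (between the pads) lies 19 mm behind it; z points along the fingers, y is the line along which they close (so a half turn about z gives the same grasp; the last joint's range is limited). The gripper opens to 85 mm and grips with 20 to 120 N. Pads are 22 mm wide; open, the fingers measure 114 mm over their backs; the gripper's body (76 mm by 85 mm) begins 54 mm behind the grasp point. The pads swing forward as they close: fully open they stand 13 mm farther back than shut.
Start: joints at [-1.216, 0.521, -0.036, 1.599, 0.021, 1.021, -0.113], TCP at [0.258, 0.569, 0.231] pointing down, gripper open.
Joint ranges: [-2.91, 2.91], [-0.3, 2.13], [-1.5, 1.42], [0.17, 2.43], [-1.26, 4.41], [0.16, 1.93], [-2.52, 2.52]. Speed limits (rad/s): [1.89, 1.89, 2.39, 2.39, 3.01, 3.01, 3.01].

### API

Orientations are given as [roll, pitch, yaw] about the fixed x, y, z axes, in that order (R = Rz(yaw) Ry(pitch) Rx(roll)).
In Python, from workcell import monitor, viewer, bot gives the robot as it stands.
- The arm moves only by the tool move_arm, never from a script. Its arguments are lists of equal length, an entry for each row: "gripper": the opening, from 0 (shut) to 1 (fully open); "linear": the shift along the tool's x, y, z in cm, a list of three; "twist": the turn about the tool's z in degrees. A call has 1 to 8 rows; each row shifts and turns the commanded pose from where the row before left it, along the tool's axes as they then stand; what a row does not reach is not made up. A row lasts 1/10 s, in which the tool goes at most 50 mm and 8.59 degrees, less where a joint would pass 70% of its speed; a pose out of reach is approached as far as the arm can. A call with a gripper value outside its range is refused whole. The fingers move at their own pace and stop on an object; "squeeze" is the grip in N (left out, the last holds). Time passes only in rows, so rows that do not move let the fingers close. It gives the time, the measured TCP pose, the force, the opening and the grip force at its end, in the units of the state.
- monitor.observe(): the state, without advancing time (a new reading comes with each control period).
- viewer.grab_frame(name): name is "scene" or "top" or "wrist"; returns a dict with "img" (420x560x3 uint8, red, green, blue), "K" (3x3 intrinsics, pixels), "k1" (the pictures are not rectified: a ray, as slopes to the right and down, at radius r is drawn at 1 + k1 r^2 times it, then the intrinsics apply), "eye" and "rotation" of the camera in the world. Camera axes: x right, y up, looking along -z (the intrinsics and any distortion apply to the point x, -y, -z); pixel columns grow to the right and rows downward; lengths in m; the calibration is good to about 2 mm. A picture is of the moment at which its call begins. There is no depth.
- bot.job_done(): hands the job in; it is judged then, once.
The state is a dict: "clock": time; "qpos": joint angles; "qd": joint speeds; "joint_efforts": joint torques, N m; "position": TCP position; "tool_rot": TCP orientation; "force": force on the tool from outside, world axes, zero at the start; "moment": the same for the moment, N m; "grip_width": finger opening in m; "finger_force": force on a finger pad.
Only numpy, scipy, OpenCV 4.12 (cv2) and the standard library are available. Lean on these libraries where they do the work, as an engineer would, in place of code of your own. Each camera call takes 0.05 s, during which the arm holds its last target. There are 200 camera calls.

### The job

Take the one capped tube that stands in the open half of the black tube rack and stand it in a hole of the carrier that suits it: the narrow carrier with six small holes, not the wide one with three big holes. Then stand that loaded carrier on the base plate of the bench reader, label end towards the reader head, and press it fully home into the corner, against the end stop and both side stops at once, so that both spring pins are pushed in. The pins push the carrier back out when it is let go, so finish while still gripping it and pressing it home; keep it upright throughout and leave the wide carrier where it is.

Things in the scene. Friction and masses are not known exactly. Their poses are not given: they have to be found in the camera images.
- tube: Capped sample tube, 95 mm tall, body 13 mm across, cap 17.6 mm across from 78 to 95 mm up; 12 g. Origin: centre of its underside, z along the tube towards the cap. It starts upright in the rack, its bottom 6 mm above the worktop, with empty holes beside it.
- tube_rack: Black tube rack, 112 x 218 mm, 34 mm high, fixed to the worktop. Origin at the centre of its underside; y along the length. The half at -x holds short tubes without caps that stand up to 81 mm high; the half at +x is empty but for the capped tube. Its holes are 15 mm wide and 28 mm deep.
- carrier: Narrow six-hole carrier, ivory plastic, loose, 180 x 27 x 62 mm, 110 to 220 g. Origin: centre of its underside; x along the length, z up. Holes 17 mm wide on the centre line at x = -58, -32, -6, 20, 46, 72 mm, 54 mm deep, floor at z = 8 mm: a tube stands 41 mm out. Flat sides at y = +-13.5 mm to grip across from above; a tube at x = 72 leaves room for a gripper at the middle.
- carrier_label (a point): Middle of the six-hole carrier's label face, at x = -90 mm, z = 24 mm in the carrier's frame. The label end is the one with a nose: its last 16 mm is only 44 mm high and has a bar code on its end face; the other end is plain and full height.
- carrier_end_hole (a point): Mouth of the six-hole carrier's hole farthest from the label, at x = 72 mm, z = 62 mm in the carrier's frame.
- wide_carrier: The other loose carrier, to be left alone: ivory plastic, 114 x 36 mm and 68 mm high, three big holes. Origin at the centre of its underside.
- reader: Bench reader, fixed. Origin on the worktop; x points to the reader head, z up. Base plate top at z = 8 mm, from x = -117 to 155, y = -51 to 47 mm. White head from x = 90 to 150, y = +-38, to z = 88 mm. Open from above, from the front (-x) and from +y. Carrier at home: its centre at x = -5, y = 0, its underside at z = 8 mm, lengthwise along x, label face at x = 85 mm.
- side_stop: Two steel stop blocks of the reader, 24 mm long, 18 mm deep, top at z = 44 mm, centred at x = -65 and 45 mm in the reader's frame; their faces look to +y and lie at y = -13.5 mm. Between them runs a grey rail, top at z = 24 mm, face at y = -15.5 mm; a finger passes above it. Origin the same as the reader's.
- end_stop: Two upright steel ribs on the reader head, one each side of its window, top at z = 46 mm; their faces look to -x and lie at x = 85 mm, y = +-10 mm in the reader's frame. Origin the same as the reader's.
- side_pin (a joint): Spring pin in the side rail at x = -10 mm, z = 16.5 mm of the reader's frame, 6 mm thick; moves to -y when pressed. 0 = out (it stands 4 mm proud of the side stop faces), 0.004 = pressed in level with the stop faces, limit 0.005. Its spring pushes with 1.6 N at the start and 3.2 N when level.
- end_pin (a joint): Spring pin between the ribs at y = 0, z = 16 mm of the reader's frame, 6 mm thick; moves to +x when pressed. 0 = out (4 mm proud of the rib faces), 0.004 = pressed in level with the rib faces, limit 0.005. Same spring as the side pin.
Mind the look-alikes: they are no part of the job. What is shaped like the tube but purple is not meant.

How it is judged:
On the way:
1. the capped tube stands in a hole of the six-hole carrier, let go, while the carrier stands off the reader (z of tube in the frame of carrier between 0.004 and 0.014 m and y of tube in the frame of carrier between -0.006 and 0.006 m and x of tube in the frame of carrier between -0.066 and 0.08 m and angle between the z axis of tube and the z axis of carrier, either way round below 0.2 rad and contact force between the fingers and tube below 0.1 N and angle between carrier's own z axis and vertical below 0.1 rad and horizontal distance between carrier and reader above 0.08 m), for 0.2 s.
At the end, for the whole second after the job is handed in: Fingers grip the six-hole carrier (over 2 N); it presses over 1 N on the side stops and on the end stop, both pins in by over 3 mm, within 3 mm of home, straight to 0.04 rad, upright to 0.06 rad, on the base plate, at rest, label to the head; the tube stands in its hole, untouched (value of joint each of side_pin, end_pin above 0.003 m and contact force between carrier and side_stop above 1 N and contact force between carrier and end_stop above 1 N and contact force between the fingers and carrier above 2 N and x of carrier_label in the frame of reader above 0.082 m and y of carrier in the frame of reader between -0.003 and 0.003 m and z of carrier in the frame of reader between 0.005 and 0.012 m and angle between the x axis of carrier and the x axis of reader, either way round below 0.04 rad and angle between carrier's own z axis and vertical below 0.06 rad and linear speed of carrier below 0.02 m/s and z of tube in the frame of carrier below 0.014 m and y of tube in the frame of carrier between -0.006 and 0.006 m and angle between the z axis of tube and the z axis of carrier, either way round below 0.2 rad and contact force between the fingers and tube below 0.1 N); the arm keeps its last pose, push and grip.
It fails at once if the wide three-hole carrier is moved by more than 3 cm (distance of wide_carrier from where it was at the start of the episode above 0.03 m).
It fails at once if the six-hole carrier is tipped by more than about 35 degrees (angle between carrier's own z axis and vertical above 0.6 rad).
It also fails if it takes over 64 s, if anything falls off the work surface, if the arm or the gripper's body presses on something with over 40 N, if the wrist force passes 120 N, or if a joint passes its speed limit or range.

## Working session

There is one attempt and no reset: what is moved stays moved. The work goes in short steps, Python scripts to look and compute and a tool call to move; the robot and the scene stay as the last step left them, time stands still between calls to the robot, and variables do not carry over. Pictures are saved under pics/ and viewed, at most 10 in all, crops included, and the job is handed in when it is done.

Besides the shell and the picture viewer there is one more tool, called after "Emit:" as a command line: name --pt "numbers of a row" for each row, then --argument value for the rest. move_arm: Moves the arm, as the interface text tells. Its arguments: {"type":"object","properties":{"gripper":{"type":"array"},"linear":{"type":"array"},"twist":{"type":"array"},"squeeze":{"type":"number"}},"required":["gripper","linear","twist"]}

```bash
mkdir -p pics; cat > h.py <<'E'
import numpy as np, cv2, pickle
from workcell import monitor, viewer, bot
def grab(n,f):
    d=viewer.grab_frame(n); cv2.imwrite(f'pics/{f}.png',d['img'][:,:,::-1]); pickle.dump(d,open(f'pics/{f}.pkl','wb')); return d
def load(f): return pickle.load(open(f'pics/{f}.pkl','rb'))
def ray(d,u,v):
    K=np.array(d['K']); p=cv2.undistortPoints(np.array([[[u,v]]],float),K,np.array([d['k1'],0,0,0],float))[0,0]
    r=np.array(d['rotation'])@np.array([p[0],-p[1],-1]); return np.array(d['eye']),r/np.linalg.norm(r)
def at(d,u,v,z):
    e,r=ray(d,u,v); return e+r*(z-e[2])/r[2]
def tri(*obs):
    A=np.zeros((3,3));b=np.zeros(3)
    for d,u,v in obs:
        e,r=ray(d,u,v);P=np.eye(3)-np.outer(r,r);A+=P;b+=P@e
    x=np.linalg.solve(A,b); return x,[float(np.linalg.norm((np.eye(3)-np.outer(r,r))@(x-e))) for e,r in [ray(*o) for o in obs]]
def proj(d,X):
    c=np.array(d['rotation']).T@(np.array(X)-d['eye']); c=np.array([c[0],-c[1],-c[2]])
    return cv2.projectPoints(c.reshape(1,1,3),np.zeros(3),np.zeros(3),np.array(d['K']),np.array([d['k1'],0,0,0],float))[0].ravel()
E
python3 - <<'E'
from h import *
s=monitor.observe(); print(s)
for n in('scene','top','wrist'):
    d=grab(n,n+'0'); print(n,d['eye'],np.round(d['rotation'],3).tolist(),d['K'],d['k1'])
a=[cv2.imread(f'pics/{n}0.png') for n in('scene','top')]
cv2.imwrite('pics/s0.png',cv2.resize(a[0],(800,600)));cv2.imwrite('pics/t0.png',cv2.resize(a[1],(800,600)))
E
```

```text
{'clock': 0.0, 'qpos': array([-1.21616323,  0.52203973, -0.03633119,  1.59999785,  0.02120463,
        1.02108882, -0.11280792]), 'qd': array([ 0.00013331,  0.00010238, -0.00277247, -0.00030669,  0.00175324,
        0.00083987,  0.00060385]), 'joint_efforts': array([ 1.65654248e-03, -9.27127934e+01,  1.98055789e+00, -3.69914639e+01,
        1.77484425e-02,  8.54061625e-03, -2.55132875e-05]), 'position': array([0.25750037, 0.56912335, 0.2307133 ]), 'tool_rot': array([-3.14044711e+00,  8.35687639e-05,  2.71674723e+00]), 'force': array([ 0.23784633, -0.28226695, -0.86929919]), 'moment': array([-0.01873156,  0.05898853, -0.00252475]), 'finger_force': 0.0, 'grip_width': 0.0855134718082172}
scene [-0.24898298  0.72634163  0.60610771] [1.105, 0.011, -2.286] [[461.3922405    0.         282.58018695]
 [  0.         461.3922405  211.60385395]
 [  0.           0.           1.        ]] -0.09008716731116513
top [0.42918751 0.04129285 1.06479024] [0.114, -0.001, -1.56] [[379.05165688   0.         281.63890395]
 [  0.         379.05165688 205.78595213]
 [  0.           0.           1.        ]] -0.105385791952449
wrist [0.19623739 0.597594   0.37284654] [-0.266, -0.0, 1.145] [[301.9570949    0.         277.10879684]
 [  0.         301.9570949  209.6905249 ]
 [  0.           0.           1.        ]] 0.01073234245754604
```

View pics/s0.png

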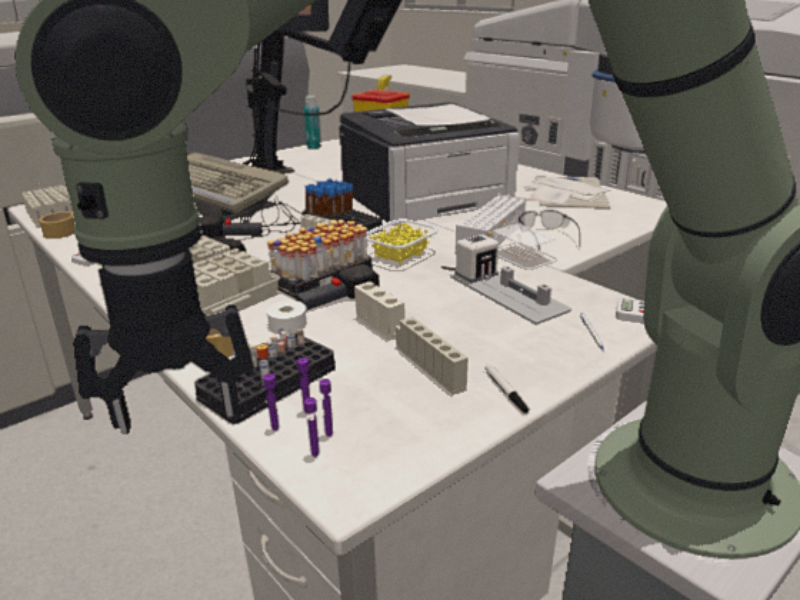

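View pics/t0.png

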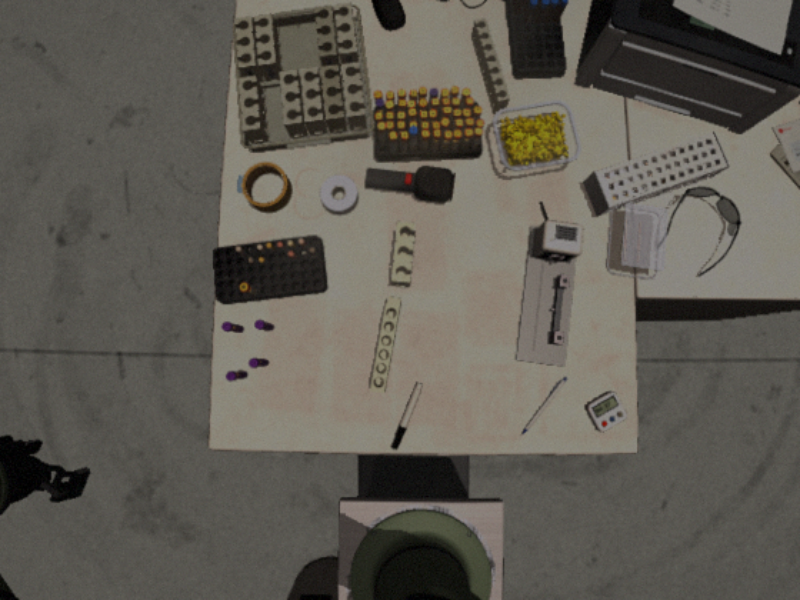

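Scene shows the rack at left (265,378), purple look-alike tubes in front, the six-hole carrier (430,352), the wide one (380,308) and the reader (510,270). The top view shows the rack at (270,268), the carrier at (385,343) and the reader at (548,290). Next is a close crop.

```bash
python3 - <<'E'
from h import *
t=load('top0')['img'][:,:,::-1]; s=load('scene0')['img'][:,:,::-1]
def c(im,u,v,w,h,W,H): return cv2.resize(im[v:v+h,u:u+w],(W,H),interpolation=cv2.INTER_CUBIC)
m=np.zeros((600,800,3),np.uint8)
m[:300,:400]=c(t,146,160,88,66,400,300)   #x4.545
m[:300,400:]=c(s,125,225,120,90,400,300)  #x3.33
m[300:,:400]=c(t,250,150,40*4//3*2,80,400,300) # 106x80 x3.77/3.75
m[300:,400:]=c(t,350,140,80*4//3+1,80,400,300)
cv2.imwrite('pics/m1.png',m)
d=load('top0')
k=.7
for n,u,v,z in [('tube',244,287,.1),('rackc',270,268,.034),('c1',393,300,.05),('c2',378,388,.06),('wide',402,253,.068),('rd1',562,225,.088),('rd2',542,362,.008)]: print(n,at(d,u*k,v*k,z).round(3))
E
```

```text
Traceback (most recent call last):
  File "h.py", line 10, in at
    e,r=ray(d,u,v); return e+r*(z-e[2])/r[2]
                                        ~^^^
IndexError: invalid index to scalar variable.
```

View pics/m1.png

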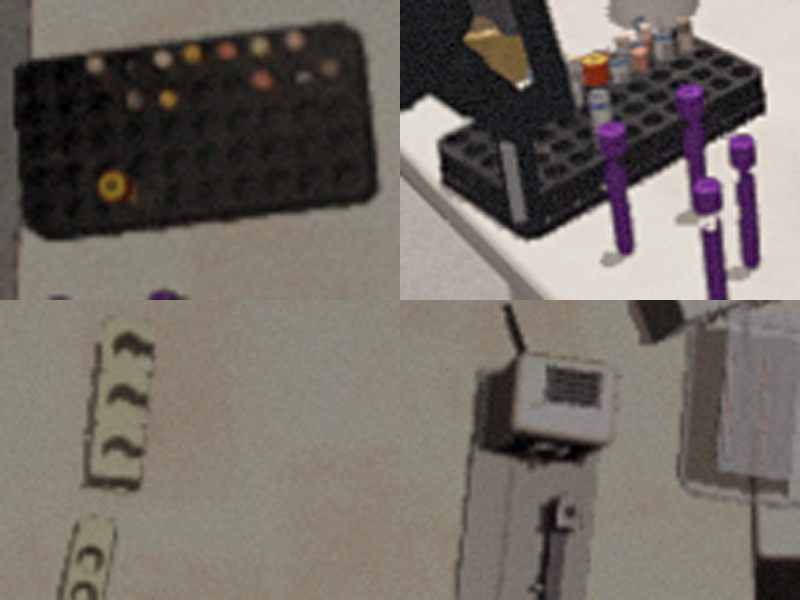

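Candidates for the tube in the crop: orange-capped tube alone in the rack's open half (top crop 114,186; scene crop 595,68), short uncapped tubes in the far half (e.g. 168,98; 192,52), and four purple ones on the table. I choose the orange-capped tube. Rotation is RPY, so I'm fixing the helper.

```bash
python3 - <<'E'
s=open('h.py').read()
s=s.replace("import numpy as np, cv2, pickle","import numpy as np, cv2, pickle\nfrom scipy.spatial.transform import Rotation as Ro\ndef RR(d): return Ro.from_euler('xyz',d['rotation']).as_matrix()").replace("np.array(d['rotation'])","RR(d)")
open('h.py','w').write(s)
E
python3 - <<'E'
from h import *
d=load('top0');s=load('scene0')
k=.7
for n,u,v,z in [('tube',244,287,.1),('rackc',270,268,.034),('c1',393,300,.05),('c2',378,388,.06),('wide',402,253,.068),('rd1',562,225,.088),('rd2',542,362,.008)]: print(n,at(d,u*k,v*k,z).round(3))
print(tri((d,171.1,200.9),(s,183.5,245.4)))
w=load('wrist0'); o=monitor.observe(); R=Ro.from_euler('xyz',o['tool_rot']).as_matrix(); print('cam in tool',R.T@(w['eye']-o['position']),(R.T@RR(w)).round(3))
print('tool axes',R.round(3))
E
```

```text
tube [0.549 0.329 0.1  ]
rackc [0.595 0.299 0.034]
c1 [0.534 0.059 0.05 ]
c2 [0.37  0.085 0.06 ]
wide [0.62  0.043 0.068]
rd1 [ 0.674 -0.255  0.088]
rd2 [ 0.419 -0.233  0.008]
(array([0.54939436, 0.32888747, 0.09271991]), [0.0014667834376432395, 0.001466783437643442])
cam in tool [ 0.06752239  0.00048853 -0.14198994] [[-0.001  0.965  0.263]
 [ 1.     0.001 -0.001]
 [-0.001  0.263 -0.965]]
tool axes [[-0.911  0.412 -0.   ]
 [ 0.412  0.911 -0.001]
 [-0.    -0.001 -1.   ]]
```

Emit:
move_arm --gripper '[1,1,1,1,1,1,1,1]' --pt "-4 -1.1 0" --pt "-4 -1.1 0" --pt "-4 -1.1 0" --pt "-4 -1.1 0" --pt "-4 -1.1 0" --pt "-4 -1.1 0" --pt "-4 -1.1 0" --pt "-4 -1.1 0" --twist '[0,0,0,0,0,0,0,0]'

```text
clock: 0.95
position: [0.5139, 0.3561, 0.2312]
tool_rot: [-3.141, -0.0, 2.717]
force: [-0.2, 1.2, 1.0]
grip_width: 0.0855
finger_force: 0.0
```

Emit:
move_arm --gripper '[1,1,1,1]' --pt "-2.4 -1.1 0" --pt "-2 0 0" --pt "0 0 0" --pt "0 0 0" --twist '[0,-8,-7.3,0]'

```text
clock: 1.35
position: [0.5487, 0.3286, 0.2309]
tool_rot: [-3.141, -0.001, 2.985]
force: [-0.2, -0.3, -0.0]
grip_width: 0.0855
finger_force: 0.0
```

```bash
python3 - <<'E'
from h import *
o=monitor.observe(); print(o['clock'],o['position'],o['tool_rot'],o['force'])
d=grab('wrist','w1'); cv2.imwrite('pics/w1b.png',cv2.resize(d['img'][:,:,::-1],(800,600)))
print(proj(d,[.549,.329,.101]))
E
```

```text
1.35 [0.54871981 0.32858848 0.23089978] [-3.14130792e+00 -6.45497429e-04  2.98508857e+00] [-0.23220315 -0.27452118 -0.03204589]
[276.49564089 202.96454661]
```

View pics/w1b.png

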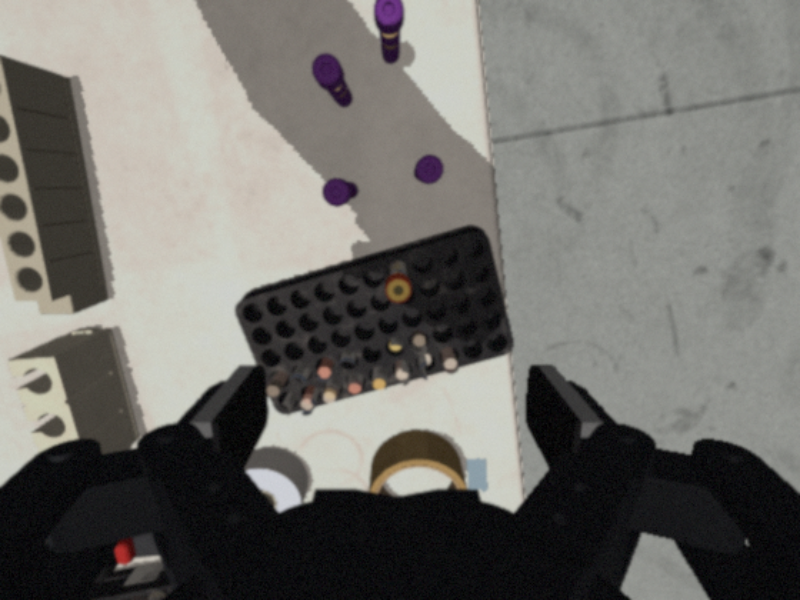

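The wrist view shows the orange cap at (399,289), alone among empty holes, and the carrier at left with its nose (70,305) at the far (+x) end. I'll triangulate the tube.

```bash
python3 - <<'E'
from h import *
w=load('w1');t=load('top0');s=load('scene0')
im=w['img']; h=cv2.cvtColor(im,cv2.COLOR_RGB2HSV)[185:220,262:297]
m=(h[...,0]<30)&(h[...,1]>120)&(h[...,2]>70); v,u=np.nonzero(m); print(u.min()+262,u.max()+262,v.min()+185,v.max()+185)
u0,v0=(u.min()+u.max())/2+262,(v.min()+v.max())/2+185
print(u0,v0,at(w,u0,v0,.101),at(w,279.3,202.3,.101),tri((w,u0,v0),(t,171.1,200.9)),tri((w,u0,v0),(t,171.1,200.9),(s,183.5,245.4)))
E
```

```text
270 287 191 211
278.5 201.0 [0.54743944 0.33112765 0.101     ] [0.54878005 0.33166804 0.101     ] (array([0.55036621, 0.33085782, 0.08992339]), [0.0002865620773304158, 0.0002865620773302959]) (array([0.54934364, 0.32960466, 0.09266374]), [0.0012552113213940672, 0.0010667561692328713, 0.0020146766086753796])
```

Emit:
move_arm --gripper '[1,1,1,1,1,1,1,1]' --pt "0 0.27 3" --pt "0 0 3" --pt "0 0 3" --pt "0 0 3" --pt "0 0 2" --pt "0 0 1.7" --pt "0 0 0" --pt "0 0 0" --twist '[0,0,0,0,0,0,0,0]'

```text
clock: 2.2
position: [0.5486, 0.3323, 0.0747]
tool_rot: [-3.141, -0.0, 2.982]
force: [-0.1, -0.8, 0.0]
grip_width: 0.0857
finger_force: 0.0
```

Emit:
move_arm --gripper '[0,0,0,0,0,0,0,0]' --pt "0 0 0" --pt "0 0 0" --pt "0 0 0" --pt "0 0 0" --pt "0 0 0" --pt "0 0 0" --pt "0 0 0" --pt "0 0 0" --twist '[0,0,0,0,0,0,0,0]' --squeeze 30

```text
clock: 3.0
position: [0.549, 0.3319, 0.0745]
tool_rot: [3.141, 0.0, 2.984]
force: [0.3, -1.4, 6.1]
grip_width: 0.0161
finger_force: 29.2
```

Emit:
move_arm --gripper '[0,0,0,0,0,0,0,0]' --pt "0 0 -2" --pt "0 0 -3" --pt "0 0 -4" --pt "0 0 -4" --pt "1 -3 0" --pt "2 -5 0" --pt "2 -5 0" --pt "1.2 -4 0" --twist '[0,0,0,0,0,0,0,0]'

```text
clock: 3.8
position: [0.4631, 0.1784, 0.2042]
tool_rot: [-3.141, -0.0, 2.984]
force: [0.1, -0.4, 0.4]
grip_width: 0.0162
finger_force: 29.3
```

Emit:
move_arm --gripper '[0,0,0]' --pt "0 -1 0" --pt "0 0 0" --pt "0 0 0" --twist '[0,0,0]'

```text
clock: 4.1
position: [0.4637, 0.1713, 0.2044]
tool_rot: [3.141, 0.0, 2.984]
force: [0.3, -0.6, -1.2]
grip_width: 0.0165
finger_force: 29.4
```

```bash
python3 - <<'E'
from h import *
o=monitor.observe(); print(o['clock'],o['position'],o['tool_rot'],o['force'],o['grip_width'])
d=grab('wrist','w2'); cv2.imwrite('pics/w2b.png',cv2.resize(d['img'][:,:,::-1],(800,600)))
grab('scene','scene2')
E
```

```text
4.1 [0.46373332 0.17134556 0.20439718] [3.14094044e+00 3.14493204e-04 2.98408832e+00] [ 0.2629915  -0.59432421 -1.16586686] 0.016528202127837593
```

View pics/w2b.png

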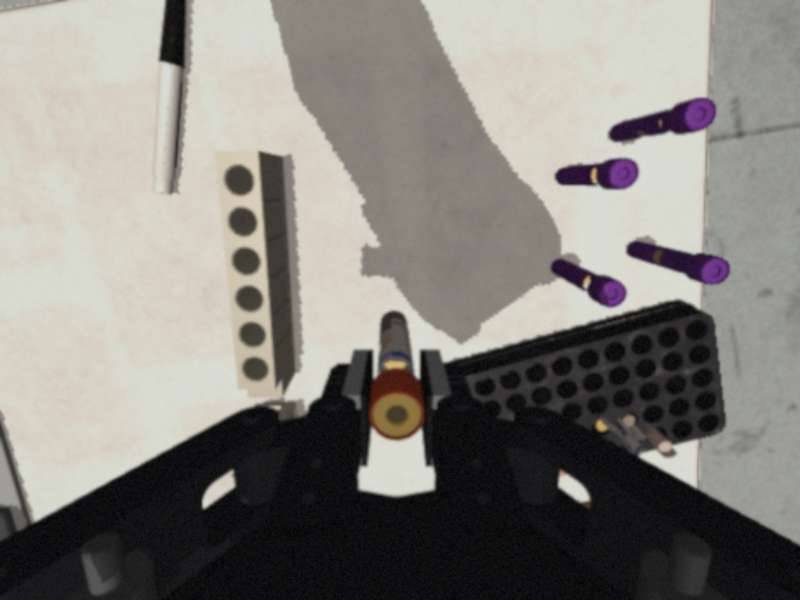

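Tube is held upright (cap 397,412; bottom 393,318); carrier hole centres run from (239,180) near end to (255,369) near the nose.

```bash
python3 - <<'E'
from h import *
w=load('w2');w1=load('w1'); k=.7
H=[(239,180),(242,221),(246,261),(249,298),(252,334),(255,369)]; X=[72,46,20,-6,-32,-58]
W1={20:(8,167),-6:(13,207),-32:(21,244),-58:(30,280)}
for x,(u,v) in zip(X,H):
    if x in W1: print(x,tri((w,u*k,v*k),(w1,W1[x][0]*k,W1[x][1]*k)))
P=np.array([at(w,u*k,v*k,.062) for u,v in H])
A=np.c_[np.ones(6),np.array(X)/1000]; c,res,_,_=np.linalg.lstsq(A,P[:,:2],rcond=None); print(P.round(4)); print('origin',c[0],'xaxis',c[1],np.linalg.norm(c[1]),np.degrees(np.arctan2(c[1,1],c[1,0])),'fit72',c[0]+.072*c[1])
o=monitor.observe();p=o['position']
print('tube top exp',proj(w,p+[0,0,.0275])/k,'bottom',proj(w,p+[0,0,-.0675])/k, 'bottom@meas',at(w,393*k,318*k,p[2]-.0675))
R=Ro.from_euler('xyz',o['tool_rot']).as_matrix(); print('tool shift to hole',(R.T@(np.r_[c[0]+.072*c[1],p[2]]-p))*100)
E
```

```text
20 (array([0.43175182, 0.07532583, 0.05740595]), [0.0009304472975068814, 0.0009304472975068465])
-6 (array([0.45753622, 0.07150435, 0.06043945]), [8.345582994923956e-05, 8.345582994928189e-05])
-32 (array([0.48319751, 0.06731046, 0.06079433]), [6.688853256395156e-05, 6.688853256396382e-05])
-58 (array([0.50962912, 0.06268519, 0.0598649 ]), [9.188352889961066e-05, 9.188352889964691e-05])
[[0.3808 0.085  0.062 ]
 [0.406  0.0804 0.062 ]
 [0.432  0.0765 0.062 ]
 [0.4571 0.0722 0.062 ]
 [0.4828 0.0678 0.062 ]
 [0.5089 0.0635 0.062 ]]
origin [0.45148086 0.07309385] xaxis [-0.98467924  0.16449686] 0.9983248100628207 170.5159587464155 fit72 [0.38058395 0.08493762]
tube top exp [393.87074845 415.72436514] bottom [394.43239683 318.29634834] bottom@meas [0.46329701 0.17096146 0.13659389]
tool shift to hole [ 6.84465534e+00 -9.86002039e+00 -1.36820649e-03]
```

Emit:
move_arm --gripper '[0,0,0,0,0,0]' --pt "1.5 -2 0" --pt "2.3 -3.5 0" --pt "2 -3 0" --pt "1.04 -1.36 0" --pt "0 0 0" --pt "0 0 0" --twist '[0,0,0,0,0,0]'

```text
clock: 4.8
position: [0.381, 0.0848, 0.2044]
tool_rot: [3.141, 0.001, 2.985]
force: [0.1, 1.1, 1.1]
grip_width: 0.0163
finger_force: 29.4
```

```bash
python3 - <<'E'
from h import *
o=monitor.observe(); print(o['clock'],o['position'],o['tool_rot'],o['qpos'].round(2))
d=grab('wrist','w3');s=grab('scene','s3');t=grab('top','t3')
a=cv2.resize(d['img'][100:310,100:380,::-1],(560,420),interpolation=cv2.INTER_CUBIC)
p=proj(s,[.4,.08,.1]).astype(int);print(p)
x,y=max(p[0]-60,0),max(p[1]-45,0)
b=cv2.resize(s['img'][y:y+105,x:x+60,::-1],(240,420),interpolation=cv2.INTER_CUBIC);print(x,y)
cv2.imwrite('pics/m3.png',np.hstack([a,b]))
print('bottom exp',proj(d,o['position']+[0,0,-.0685]),'hole exp',proj(d,[.3806,.0849,.062]))
E
```

```text
4.8 [0.38095383 0.08475234 0.20443821] [3.14109910e+00 5.59686710e-04 2.98460388e+00] [-0.35  0.19 -0.03  2.2   0.01  0.75  1.03]
[312 229]
252 184
bottom exp [275.75511124 222.75249375] hole exp [276.07912289 199.05387717]
```

View pics/m3.png

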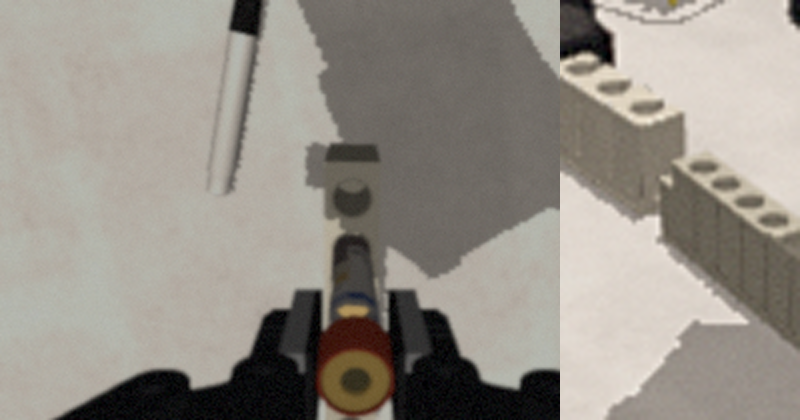

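The hole shows at (276,199), exactly as predicted, and the tube bottom is in line. I'll lower it.

Emit:
move_arm --gripper '[0,0,0,0,0,0,0,0]' --pt "0 0 2" --pt "0 0 2.5" --pt "0 0 1.5" --pt "0 0 1" --pt "0 0 1" --pt "0 0 1" --pt "0 0 0" --pt "0 0 0" --twist '[0,0,0,0,0,0,0,0]'

```text
clock: 5.75
position: [0.3804, 0.0839, 0.1144]
tool_rot: [-3.142, -0.0, 2.984]
force: [-0.5, 0.3, 0.1]
grip_width: 0.0167
finger_force: 29.4
```

Emit:
move_arm --gripper '[0,0,0,0,0,0]' --pt "0 0 1.5" --pt "0 0 1" --pt "0 0 0.8" --pt "0 0 0.3" --pt "0 0 0" --pt "0 0 0" --twist '[0,0,0,0,0,0]'

```text
clock: 6.35
position: [0.3803, 0.0839, 0.0785]
tool_rot: [3.142, 0.0, 2.984]
force: [-0.3, -0.4, 0.0]
grip_width: 0.0165
finger_force: 29.4
```

Emit:
move_arm --gripper '[0.4,0.5,0.6,0.6,0.6,0.6,0.6,0.6]' --pt "0 0 0" --pt "0 0 0" --pt "0 0 0" --pt "0 0 0" --pt "0 0 -1" --pt "0 0 -3" --pt "0 0 -4" --pt "0 0 -4" --twist '[0,0,0,0,0,0,0,0]'

```text
clock: 7.15
position: [0.3797, 0.0836, 0.2003]
tool_rot: [-3.141, -0.001, 2.984]
force: [0.5, 0.1, 0.2]
grip_width: 0.0509
finger_force: 0.0
```

Emit:
move_arm --gripper '[0.6,0.6,0.6,0.6]' --pt "-3 0 0" --pt "-4 0 0" --pt "0 0 0" --pt "0 0 0" --twist '[0,0,0,0]'

```text
clock: 7.55
position: [0.4493, 0.0726, 0.1986]
tool_rot: [-3.141, -0.0, 2.983]
force: [-1.3, -0.7, -0.7]
grip_width: 0.0516
finger_force: 0.0
```

```bash
python3 - <<'E'
from h import *
o=monitor.observe(); print(o['clock'],o['position'],o['tool_rot'],o['force'])
d=grab('wrist','w4');s=grab('scene','s4');t=grab('top','t4')
a=cv2.resize(d['img'][:,:,::-1],(560,420))
p=proj(s,[.4,.08,.1]).astype(int)
x,y=p[0]-40,p[1]-60
b=cv2.resize(s['img'][y:y+105,x:x+60,::-1],(240,420),interpolation=cv2.INTER_CUBIC)
cv2.imwrite('pics/m4.png',np.hstack([a,b])); print(x,y)
for X in ([.3806,.0849,.103],[.3806,.0849,.062],[.5,.0649,.062]): print(proj(d,X),proj(s,X))
E
```

```text
7.55 [0.44928231 0.07258945 0.19860417] [-3.14146021e+00 -3.45780837e-04  2.98303896e+00] [-1.32025683 -0.65507431 -0.67430184]
272 169
[277.50113136 124.08666051] [317.128108   232.59638924]
[277.4122802  124.58529022] [316.70995924 248.38527964]
[276.54051356 251.23661618] [288.31299722 226.87912561]
```

View pics/m4.png

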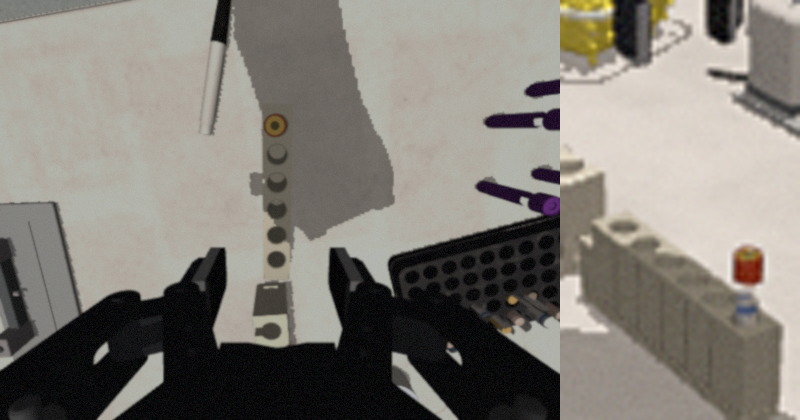

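The wrist view shows the orange cap in the end hole (275,125). The scene crop shows it standing about 41 mm out of the carrier, which hasn't moved. Now I'll grip the carrier.

Emit:
move_arm --gripper '[0.7,0.7,0.7,0.7,0.7,0.7,0.7,0.7]' --pt "-0.2 0.1 3" --pt "0 0 4" --pt "0 0 4" --pt "0 0 3" --pt "0 0 2" --pt "0 0 1.6" --pt "0 0 0" --pt "0 0 0" --twist '[0.4,0,0,0,0,0,0,0]'

```text
clock: 8.5
position: [0.4512, 0.0736, 0.0228]
tool_rot: [-3.141, -0.0, 2.977]
force: [0.3, 0.3, 1.1]
grip_width: 0.0599
finger_force: 0.0
```

Emit:
move_arm --gripper '[0.4,0.3,0,0,0,0,0,0]' --pt "0 0 0" --pt "0 0 0" --pt "0 0 0" --pt "0 0 0" --pt "0 0 0" --pt "0 0 0" --pt "0 0 0" --pt "0 0 0" --twist '[0,0,0,0,0,0,0,0]' --squeeze 60

```text
clock: 9.3
position: [0.4519, 0.0736, 0.0233]
tool_rot: [3.141, 0.001, 2.977]
force: [-3.4, -0.1, 13.8]
grip_width: 0.0267
finger_force: 58.5
```

Emit:
move_arm --gripper '[0,0,0,0,0,0,0,0]' --pt "0 0 -1" --pt "0 0 -2" --pt "0 0 -3" --pt "0 0 -3" --pt "0 -1.5 -2" --pt "-1.5 -3 0" --pt "-2 -3.5 0" --pt "-2 -3.5 0" --twist '[0,0,0,0,0,0,0,0]'

```text
clock: 10.1
position: [0.4872, -0.0501, 0.1335]
tool_rot: [3.141, 0.001, 2.978]
force: [0.5, 0.6, -1.7]
grip_width: 0.0264
finger_force: 59.3
```

Emit:
move_arm --gripper '[0,0,0,0]' --pt "-2 -3 0" --pt "0 -1.5 0" --pt "0 0 0" --pt "0 0 0" --twist '[0,0,0,0]'

```text
clock: 10.5
position: [0.4989, -0.0961, 0.1327]
tool_rot: [3.141, -0.0, 2.977]
force: [0.7, 0.6, -1.8]
grip_width: 0.0265
finger_force: 59.4
```

```bash
python3 - <<'E'
from h import *
o=monitor.observe(); print(o['clock'],o['position'],o['tool_rot'],o['force'],o['grip_width'])
d=grab('wrist','w5');cv2.imwrite('pics/w5b.png',cv2.resize(d['img'][:,:,::-1],(800,600),interpolation=cv2.INTER_CUBIC))
E
```

```text
10.5 [ 0.49890152 -0.09605628  0.13269948] [ 3.14119494e+00 -1.03415877e-04  2.97670315e+00] [ 0.72528469  0.57205757 -1.7523357 ] 0.02648705966415134
```

View pics/w5b.png

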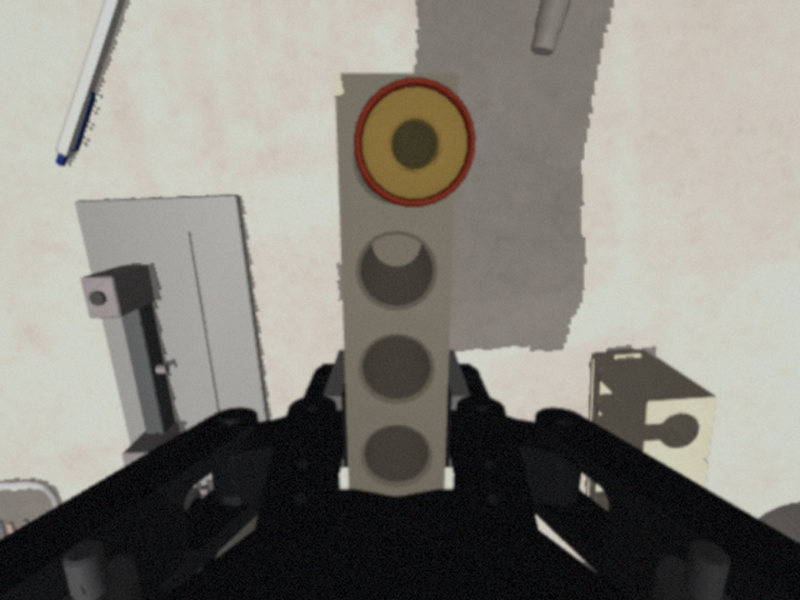

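The carrier and tube are held straight. The reader is at left: plate corners (78,202) and (240,196), near stop block at (102,295). I'll make an enlarged crop to fix its pose.

```bash
python3 - <<'E'
from h import *
m=np.zeros((600,800,3),np.uint8)
def c(f,u,v,w,h,W,H): return cv2.resize(load(f)['img'][v:v+h,u:u+w,::-1],(W,H),interpolation=cv2.INTER_CUBIC)
m[:,:400]=c('w5',50,130,140,210,400,600)
m[:400,400:600]=c('w4',0,195,80,160,200,400)
m[:480,600:]=c('t4',360,145,50,120,200,480)
cv2.imwrite('pics/m5.png',m)
E
```

```text
(no output)
```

View pics/m5.png

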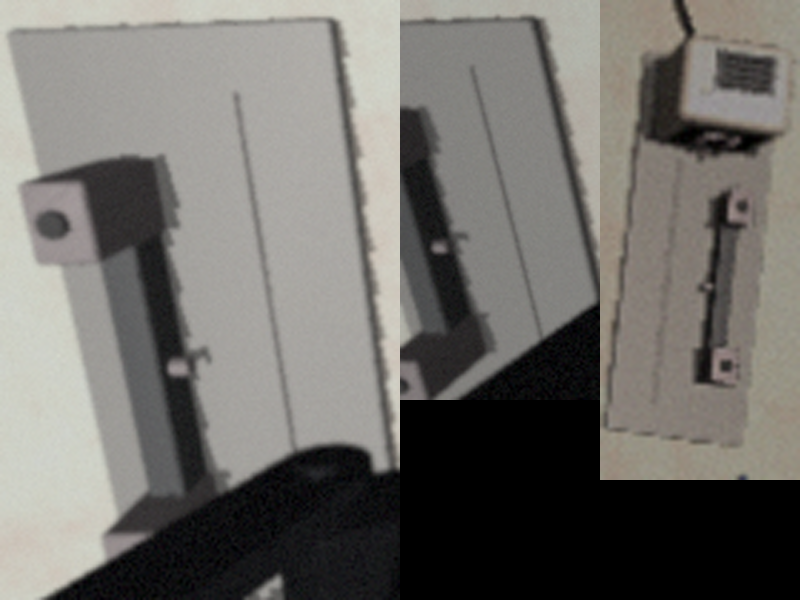

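The crop gives the plate corners (12,32) and (331,19), the near stop top at (23,187)/(84,180)/(102,260)/(39,263), the pin tip at (179,367), and matching points in the other two views. I'll fit the reader pose.

```bash
cat > fit.py <<'E'
from h import *
from scipy.optimize import least_squares
f5=lambda a,b:(50+a/2.857,130+b/2.857); f4=lambda a,b:((a-400)/2.5,195+b/2.5); ft=lambda a,b:(360+(a-600)/4,145+b/4)
O=[('w5',f5,[(12,32,-117,-51,8),(331,19,-117,47,8),(23,187,-77,-31.5,44),(84,180,-77,-13.5,44),(102,260,-53,-13.5,44),(39,263,-53,-31.5,44),(179,367,-10,-9.5,16.5),(107,538,33,-31.5,44)]),
('w4',f4,[(533,20,-117,47,8),(440,246,-10,-9.5,16.5)]),
('t4',ft,[(607,430,-117,47,8),(741,445,-117,-51,8),(725,366,-65,-22.5,44),(739,206,45,-22.5,44),(708,287,-10,-9.5,16.5),(692,37,150,38,88),(683,118,90,38,88),(782,133,90,-38,88),(796,55,150,-38,88)])]
E5=[('w5',f5(389,465)),('w4',f4(598,300))]
D={n:load(n) for n in('w5','w4','t4')}
def w(p,q):
    c,s=np.cos(p[2]),np.sin(p[2]); q=np.array(q)/1000; return np.array([p[0]+c*q[0]-s*q[1],p[1]+s*q[0]+c*q[1],q[2]+p[3]])
def r(p):
    e=[]
    for n,f,L in O:
        for a,b,*q in L:
            u,v=f(a,b); P=w(p,q)
            X=at(D[n],u,v,P[2]); e+=list((X-P)[:2]*1000*(.4 if n=='t4' else 1))
    for n,(u,v) in E5:
        X=at(D[n],u,v,.008+p[3]); e.append(((X[1]-p[1])*np.cos(p[2])-(X[0]-p[0])*np.sin(p[2]))*1000-47)
    return np.array(e)
if __name__=='__main__':
    for free in(0,1):
        g=least_squares(lambda p:r(np.r_[p[:3],p[3]*free]),[.53,-.24,-.09,0],loss='soft_l1'); p=g.x; print(p,np.degrees(p[2]))
        print(r(np.r_[p[:3],p[3]*free]).round(1))
    h=w(p,(-5,0,8)); print('home',h, 'tool yaw',np.pi+p[2])
E
python3 fit.py
```

```text
[ 0.53409988 -0.24034855 -0.13322709  0.        ] -7.633349885063564
[ 1.5  1.2  0.2 -1.   1.6  1.   0.1  0.  -1.1  0.5 -0.7  1.   0.1 -4.5
  1.5  2.4  0.2  0.1 -0.1 -4.8 -1.1 -1.8  0.1 -0.9 -0.5 -1.  -0.3  0.
 -0.6 -2.  -2.3 -1.6 -0.5 -1.8 -0.1  1.8 -2.7  0.4 -0.3  1. ]
[ 0.5345756  -0.24185799 -0.13015403 -0.00266619] -7.45727667417567
[ 0.7  1.2 -0.2 -0.1  1.4  0.8 -0.1 -0.  -1.   0.3 -0.8  0.6  0.5 -4.7
  2.5  1.6  0.3 -0.2  0.5 -6.  -1.2 -1.3 -0.2 -0.4 -0.7 -0.6 -0.3  0.3
 -0.7 -1.7 -2.2 -1.5 -0.5 -1.6 -0.2  1.9 -2.7  0.5  0.1  0.3]
home [ 0.52961789 -0.24120905  0.00533381] tool yaw 3.011438622393255
```

```bash
cat >> fit.py <<'E'
    O[0][2].pop(6);O[1][2].pop(1);O[2][2].pop(4)
    p=least_squares(lambda p:r(np.r_[p,0]),[.53,-.24,-.09],loss='soft_l1').x; print('nopin',p,np.degrees(p[2]),r(np.r_[p,0]).round(1))
    p=np.r_[p,0];np.save('reader.npy',p)
    o=monitor.observe();R=Ro.from_euler('xyz',o['tool_rot']).as_matrix()
    print('shift cm',R.T@(w(p,(-20,13,8))-o['position'])*100,'twist',-np.degrees(np.pi+p[2]-o['tool_rot'][2]))
E
python3 fit.py|tail -8
```

```text
[ 0.7  1.2 -0.2 -0.1  1.4  0.8 -0.1 -0.  -1.   0.3 -0.8  0.6  0.5 -4.7
  2.5  1.6  0.3 -0.2  0.5 -6.  -1.2 -1.3 -0.2 -0.4 -0.7 -0.6 -0.3  0.3
 -0.7 -1.7 -2.2 -1.5 -0.5 -1.6 -0.2  1.9 -2.7  0.5  0.1  0.3]
home [ 0.52961789 -0.24120905  0.00533381] tool yaw 3.011438622393255
nopin [ 0.53416797 -0.23983254 -0.13038973] -7.470781267568626 [ 1.3  1.   0.3 -1.2  1.5  0.7  0.  -0.3 -1.2  0.2 -0.9  0.6  1.4  1.8
  0.3 -0.1 -1.1 -1.9  0.  -0.9 -0.6 -1.1 -0.3 -0.2 -2.3 -2.  -0.5 -2.1
 -0.2  1.5 -2.8  0.  -0.9  0.4]
shift cm [ -3.77539489 -12.43692645  12.45939685] twist -1.9148822081957504
```

Emit:
move_arm --gripper '[0,0,0,0,0,0,0,0]' --pt "-0.5 -2 0" --pt "-1 -3 0" --pt "-1 -3.5 0" --pt "-0.8 -2.5 0" --pt "-0.5 -1.4 0" --pt "0 0 0" --pt "0 0 0" --pt "0 0 0" --twist '[0,0,0,0,0,-1.9,0,0]'

```text
clock: 11.35
position: [0.5166, -0.2235, 0.1323]
tool_rot: [3.141, -0.0, 3.012]
force: [-0.2, 0.7, -3.0]
grip_width: 0.0265
finger_force: 59.6
```

```bash
cat > st.py <<'E'
from fit import *
p=np.load('reader.npy');o=monitor.observe();q=o['position']-[p[0],p[1],0];c,s=np.cos(p[2]),np.sin(p[2])
F=o['force']
print(o['clock'],'TCP in reader mm',np.round([1000*(c*q[0]+s*q[1]),1000*(-s*q[0]+c*q[1]),1000*q[2]],1),'yaw err deg',round(np.degrees(o['tool_rot'][2]-np.pi-p[2])%360,2),'F reader',np.round([c*F[0]+s*F[1],-s*F[0]+c*F[1],F[2]],1),'M',o['moment'].round(2),o['grip_width'])
E
python3 st.py; python3 - <<'E'
from h import *
d=grab('wrist','w6')
E
```

```text
11.35 TCP in reader mm [-19.6  13.9 132.3] yaw err deg 0.02 F reader [-0.3  0.7 -3. ] M [-0.01 -0.05  0.  ] 0.026536557560993105
```

Emit:
move_arm --gripper '[0,0,0,0,0,0,0,0]' --pt "0 0 2" --pt "0 0 3" --pt "0 0 2" --pt "0 0 1.5" --pt "0 0 0.8" --pt "0 0 0.3" --pt "0 0 0.2" --pt "0 0 0" --twist '[0,0,0,0,0,0,0,0]'

```text
clock: 12.2
position: [0.5167, -0.2253, 0.0348]
tool_rot: [-3.141, 0.001, 3.01]
force: [-0.0, -0.1, -2.2]
grip_width: 0.0266
finger_force: 59.6
```

```bash
python3 st.py
```

```text
12.2 TCP in reader mm [-19.2  12.2  34.8] yaw err deg 359.93 F reader [-0.  -0.1 -2.2] M [-0.01 -0.02  0.01] 0.026568548951850474
```

Emit:
move_arm --gripper '[0,0,0,0,0]' --pt "0 0 0.2" --pt "0 0 0.1" --pt "0 0 0.05" --pt "0 0 0" --pt "0 0 0" --twist '[0,0,0,0,0]'

```text
clock: 12.7
position: [0.5165, -0.2253, 0.0313]
tool_rot: [-3.141, 0.0, 3.01]
force: [-2.6, 1.0, 5.7]
grip_width: 0.0267
finger_force: 60.7
```

Emit:
move_arm --gripper '[0,0,0,0,0,0]' --pt "-0.2 -0.2 -0.03" --pt "-0.3 -0.2 0" --pt "-0.3 -0.2 0" --pt "0 0 0" --pt "0 0 0" --pt "0 0 0" --twist '[0,0,0,0,0,0]'

```text
clock: 13.3
position: [0.524, -0.2325, 0.0313]
tool_rot: [-3.141, 0.001, 3.01]
force: [2.7, -2.1, 4.1]
grip_width: 0.0264
finger_force: 60.2
```

```bash
python3 st.py
```

```text
13.3 TCP in reader mm [-11.    5.9  31.3] yaw err deg 359.92 F reader [ 2.9 -1.7  4.1] M [-0.49 -0.41  0.  ] 0.026421743907332804
```

Emit:
move_arm --gripper '[0,0,0,0,0]' --pt "0 -0.2 0" --pt "0 -0.2 0" --pt "0 -0.1 0" --pt "0 0 0" --pt "0 0 0" --twist '[0,0,0,0,0]'

```text
clock: 13.8
position: [0.5232, -0.2365, 0.0313]
tool_rot: [3.141, 0.0, 3.011]
force: [0.8, 2.7, 7.2]
grip_width: 0.0266
finger_force: 60.8
```

```bash
python3 st.py
```

```text
13.8 TCP in reader mm [-11.3   1.9  31.3] yaw err deg 359.96 F reader [0.5 2.8 7.2] M [ 0.75 -0.3   0.03] 0.0265568349263901
```

Emit:
move_arm --gripper '[0,0,0,0]' --pt "0 -0.1 0" --pt "0 -0.1 0" --pt "0 0 0" --pt "0 0 0" --twist '[0,0,0,0]'

```text
clock: 14.2
position: [0.523, -0.2379, 0.0313]
tool_rot: [3.14, 0.0, 3.011]
force: [1.0, 5.6, 7.8]
grip_width: 0.0263
finger_force: 60.9
```

```bash
python3 st.py
```

```text
14.2 TCP in reader mm [-11.3   0.4  31.3] yaw err deg 359.99 F reader [0.3 5.7 7.8] M [ 1.38 -0.29  0.04] 0.026323193631375617
```

Emit:
move_arm --gripper '[0,0,0,0,0]' --pt "-0.2 0 0" --pt "-0.2 0 0" --pt "-0.1 0 0" --pt "0 0 0" --pt "0 0 0" --twist '[0,0,0,0,0]'

```text
clock: 14.7
position: [0.526, -0.239, 0.0313]
tool_rot: [3.141, -0.003, 3.01]
force: [-12.8, 5.2, 19.1]
grip_width: 0.0264
finger_force: 62.6
```

```bash
python3 st.py
```

```text
14.7 TCP in reader mm [-8.2 -0.3 31.3] yaw err deg 359.93 F reader [-13.4   3.5  19.1] M [1.14 1.97 0.09] 0.026439188652110774
```

Emit:
move_arm --gripper '[0,0,0,0,0]' --pt "-0.1 -0.1 0" --pt "-0.1 0 0" --pt "0 0 0" --pt "0 0 0" --pt "0 0 0" --twist '[0,0,0,0,0]'

```text
clock: 15.2
position: [0.5276, -0.24, 0.0313]
tool_rot: [3.14, -0.004, 3.01]
force: [-14.1, 7.2, 21.0]
grip_width: 0.0265
finger_force: 62.8
```

```bash
python3 st.py
```

```text
15.2 TCP in reader mm [-6.5 -1.1 31.3] yaw err deg 359.94 F reader [-15.    5.3  21. ] M [1.44 2.26 0.13] 0.02653730796339992
```

Emit:
move_arm --gripper '[0,0,0,0,0]' --pt "0 0 -0.05" --pt "-0.1 -0.1 0" --pt "0 0 0" --pt "0 0 0" --pt "0 0 0" --twist '[0,0,0,0,0]'

```text
clock: 15.7
position: [0.5289, -0.2409, 0.0313]
tool_rot: [3.14, -0.003, 3.011]
force: [-8.2, 6.6, 9.4]
grip_width: 0.0264
finger_force: 61.1
```

```bash
python3 st.py
```

```text
15.7 TCP in reader mm [-5.1 -1.8 31.3] yaw err deg 359.97 F reader [-9.   5.5  9.4] M [1.38 1.2  0.13] 0.02638210014967552
```

Emit:
move_arm --gripper '[0,0,0,0,0]' --pt "-0.1 -0.1 0" --pt "0 0 0" --pt "0 0 0" --pt "0 0 0" --pt "0 0 0" --twist '[0,0,0,0,0]'

```text
clock: 16.2
position: [0.529, -0.2413, 0.0313]
tool_rot: [3.14, -0.005, 3.011]
force: [-14.3, 12.2, 16.1]
grip_width: 0.0262
finger_force: 62.0
```

```bash
python3 st.py
```

```text
16.2 TCP in reader mm [-5.  -2.2 31.3] yaw err deg 0.0 F reader [-15.7  10.2  16.1] M [2.27 2.18 0.53] 0.026161300894914925
```

Emit:
move_arm --gripper '[0,0,0,0,0,0,0]' --pt "0 -0.1 -0.05" --pt "-0.05 0 0" --pt "0 0 0" --pt "0 0 0" --pt "0 0 0" --pt "0 0 0" --pt "0 0 0" --twist '[0,0,0,0,0,0,0]'

```text
clock: 16.9
position: [0.5289, -0.2416, 0.0314]
tool_rot: [3.139, -0.006, 3.012]
force: [-15.0, 13.9, 12.4]
grip_width: 0.0263
finger_force: 61.9
```

```bash
python3 st.py; python3 - <<'E'
from h import *
d=grab('wrist','w7');t=grab('top','t7');s=grab('scene','s7')
m=np.zeros((600,800,3),np.uint8)
m[:420,:560]=d['img'][:,:,::-1]
m[:480,560:760]=cv2.resize(t['img'][145:265,360:410,::-1],(200,480),interpolation=cv2.INTER_CUBIC)
m[420:,:400]=cv2.resize(s['img'][150:231,300:480,::-1],(400,180),interpolation=cv2.INTER_CUBIC)
cv2.imwrite('pics/m7.png',m)
E
```

```text
16.9 TCP in reader mm [-5.  -2.4 31.4] yaw err deg 0.05 F reader [-16.7  11.8  12.4] M [3.03 2.24 0.63] 0.026256171076549522
```

View pics/m7.png

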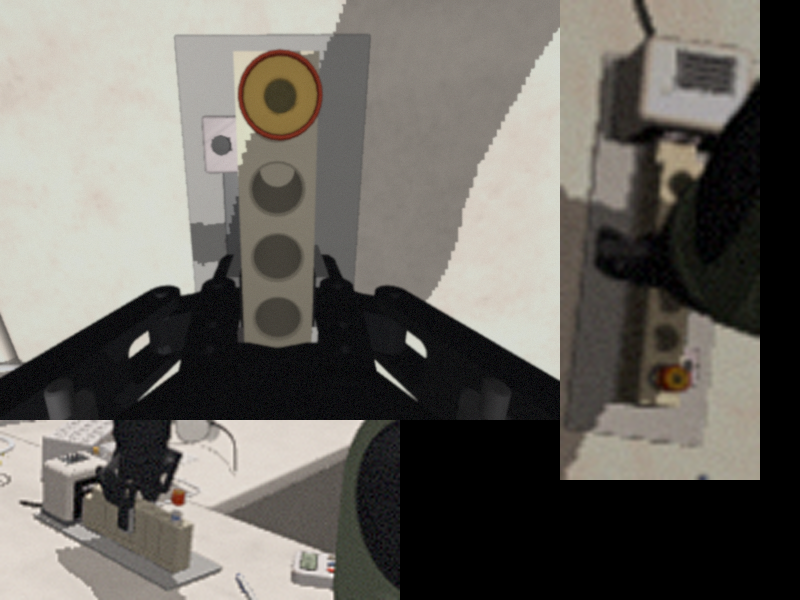

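The picture shows the carrier seated against the stop block at (235,145) with its nose at the head. The tube stands clear of the gripper. I'll add a little more margin on the side force.

Emit:
move_arm --gripper '[0,0,0,0,0,0,0,0]' --pt "0 -0.1 -0.05" --pt "-0.05 -0.05 0" --pt "0 0 0" --pt "0 0 0" --pt "0 0 0" --pt "0 0 0" --pt "0 0 0" --pt "0 0 0" --twist '[0,0,0,0,0,0,0,0]'

```text
clock: 17.85
position: [0.5289, -0.2417, 0.0315]
tool_rot: [3.137, -0.008, 3.013]
force: [-14.2, 21.9, 10.1]
grip_width: 0.0259
finger_force: 61.9
```

```bash
python3 st.py
```

```text
17.85 TCP in reader mm [-4.9 -2.5 31.5] yaw err deg 0.09 F reader [-16.9  19.9  10.1] M [4.51 2.52 0.47] 0.025938628706779477
```

```bash
python3 -c "
from h import *
print(bot.job_done())"
```

```text
the job is handed in; nothing more can be done
None
```

The orange-capped tube is standing in the end hole of the six-hole carrier. I handed the job in at about 18 s with the carrier gripped and pressed home at about 17 N (end) and 20 N (side). The arm stopped moving under both pushes, but I could not read the pins directly, and the hand-in returned no verdict.

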